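# Open the pantry drinks lock box with its worn two-dial code lock

### The arm

A 6-joint arm with a two-finger parallel gripper is mounted at the origin on the work surface. World frame = base frame: x ahead of the robot, y to its left, z up, the work surface at z = 0. Lengths are in m, angles in rad, forces in N, time in s.
With the tool pointing down it reaches from about 0.35 to 0.925 m from the base axis. Payload 6.4 kg.
Tool frame: the origin (TCP) lies at the centre of the arm's flange, where the gripper is bolted on; the fingertips stand 173 mm ahead of it and the grasp point (between the pads) lies robot.hold_point_z ahead of it (robot.hold_point_z is the distance from the TCP to the grasp point, in m); z points along the fingers, y is the line along which they close (so a half turn about z gives the same grasp; the last joint's range is limited). The gripper opens to 85 mm and grips with 20 to 120 N. Pads are 22 mm wide; open, the fingers measure 114 mm over their backs; the gripper's body (76 mm by 85 mm) begins 54 mm behind the grasp point. The pads swing forward as they close: fully open they stand 13 mm farther back than shut.
Start: joints at [1.015, 0.245, 1.558, -0, 1.339, -0.174], TCP at [0.242, 0.603, 0.405] pointing down, gripper open.
Joint ranges: [-3.13, 3.13], [-1.02, 2.26], [0.13, 2.54], [-0.95, 4.09], [0.21, 2.88], [-2.74, 2.74]. Speed limits (rad/s): [2.57, 2.57, 3.14, 3.14, 3.14, 3.14].

### API

Orientations are given as a unit quaternion [w, x, y, z].
In Python, from station import sensors, eyes, order, robot gives the robot as it stands.
- The arm moves only by the tool step_arm, never from a script. Its argument "plan" is a list of rows, each an object with "grip": the closure, from 0 (fully open) to 1 (shut); "slide": the shift along the tool's x, y, z in mm, a list of three; "rotation": the turn, a rotation vector about the tool's x, y, z in rad, a list of three. In form: [{"grip": grip, "slide": [x, y, z], "rotation": [wx, wy, wz]}, ...]. A call has 1 to 5 rows; each row shifts and turns the commanded pose from where the row before left it, along the tool's axes as they then stand; what a row does not reach is not made up. A row lasts 1/8 s, in which the tool goes at most 62.5 mm and 10.7 degrees, less where a joint would pass 70% of its speed; a pose out of reach is approached as far as the arm can. A call is refused whole if a number of a shift passes 62.5 or a number of a turn 0.188, either way. A call with a gripper value outside its range is refused whole. The fingers move at their own pace and stop on an object; "newtons" is the grip in N (left out, the last holds). Time passes only in rows, so rows that do not move let the fingers close. It gives the time, the measured TCP pose, the force, the opening and the grip force at its end, in the units of the state.
- sensors.get_state(): the state, without advancing time (a new reading comes with each control period).
- eyes.capture(name): name is "side" or "top" or "wrist"; returns a dict with "img" (384x512x3 uint8, red, green, blue), "intrinsics" (3x3 intrinsics, pixels), "k1" (the pictures are not rectified: a ray, as slopes to the right and down, at radius r is drawn at 1 + k1 r^2 times it, then the intrinsics apply), "position" and "orientation" of the camera in the world. Camera axes: x right, y up, looking along -z (the intrinsics and any distortion apply to the point x, -y, -z); pixel columns grow to the right and rows downward; lengths in m; the calibration is good to about 2 mm. A picture is of the moment at which its call begins. There is no depth.
- order.job_done(): hands the job in; it is judged then, once.
The state is a dict: "clock": time; "q": joint angles; "qd": joint speeds; "effort": joint torques, N m; "position": TCP position; "orientation": TCP orientation; "contact_force": force on the tool from outside, world axes, zero at the start; "torque": the same for the moment, N m; "width": finger opening in m; "grip_force": force on a finger pad.
Only numpy, scipy, OpenCV 4.12 (cv2) and the standard library are available. Lean on these libraries where they do the work, as an engineer would, in place of code of your own. Each camera call takes 0.05 s, during which the arm holds its last target. There are 200 camera calls.

### The job

The code of the drinks box is 2 on the left dial, then 4 on the right dial. The lock is worn and each dial catches only somewhere past its number, before the next one: turn first the left dial counter-clockwise past its 2, then the right dial clockwise past its 4, each gently until you feel it catch, and do not force a dial once caught or the cover while locked. Then slide the cover fully open, let go, and leave the things around the box where they stand.

Things in the scene. Friction and masses are not known exactly. Their poses are not given: they have to be found in the camera images.
- lockbox: blue steel lock box fixed to the worktop, 240 mm (x) by 280 (y) by 100 high. Origin: at table height on the middle line in y, 115 mm behind the front (-x) wall. +x to the rear (away from the robot at yaw 0), +y left, z up. The front 112 mm is a deck, top 100 mm up, with the two dials; behind it the roof is a sliding cover (left half) and a fixed half (right).
- deck_centre (a point): point on the deck midway between the dials, at box x -62, y 0, z 100 mm. The white plate here has black numbers 1 to 5 around each dial: number n lies at dial angle (3 - n) x 0.70 rad: 1 at +1.40 (left), 2 at +0.70, 3 at 0 (to the rear), 4 at -0.70, 5 at -1.40.
- left_grip (a point): on the vertical axis of the left dial, 129 mm above the table, box x -62, y +68 mm. Black bar knob, 42 mm long, 12 wide, from 107 to 139 mm above the table, on a round skirt 42 mm across with its top at 107 mm. A red stripe marks the pointer end; the point's x axis points to it. Nothing tall within 70 mm of the axis. Grip across the 12 mm from above.
- left_dial (a joint): angle of the left dial, rad, -1.5 to 1.5, 0 when its pointer is along box +x, positive counter-clockwise from above. Starts at -0.2 to 0.3. Friction 0.05 to 0.12 N m. Its gate lies 0.04 to 0.50 past number 2 (at 0.74 to 1.20), anew each time; within +-0.05 of it the sprung bolt drops in and the dial is caught: it then stops dead after 0.1 rad of play at most.
- right_grip (a point): grip point of the right dial, same shape and heights as the left dial; box x -62, y -68 mm.
- right_dial (a joint): angle of the right dial, same range, sense and friction. Starts at -0.3 to 0.2. Its gate lies 0.04 to 0.50 past number 4, clockwise (at -0.74 to -1.20), as wide as the left one. It catches only once the left dial is caught.
- cover_grip (a point): grip point of the cover's black handle, 128 mm above the table: upright bar 54 mm long (box x), 14 mm wide (box y), 30 mm high (107 to 137 mm above the table). Closed, it is at box frame x +61, y +71 mm. The cover is an aluminium plate 120 by 118 mm.
- cover (a joint): opening of the sliding cover in m, 0 closed to 0.10 at its end stop; it slides to the box's -y (right), friction about 3 N, and stays where it is left. While locked it has 1.5 mm of play and then the bolt holds it. Once both dials are caught it slides freely.
- oil_bottle: green glass bottle, 64 mm across, 170 mm high, upright near the box; origin at the centre of its underside. To be left alone.
- jar: amber glass jar with brass lid, 76 mm across, 110 mm high; origin at the centre of its underside. To be left alone.
- can: red can, 72 mm across, 100 mm high; origin at the centre of its underside. To be left alone.
- lock_frame: fixed frame of the lock inside the box, out of sight under the deck; same origin and axes as the box. It carries the bolt, which a spring of about 5 N drives 14 mm out of the cover's catch: 6 mm once the left dial is caught, the rest once the right one is. It bears on a dial 30 mm from its axis: turning a caught dial with 0.3 N m presses 10 N on it; over 25 N, by dial or cover, forces the lock.

How it is judged:
On the way, in this order (a step that is already met when the one before it is completed fails the run):
1. the left dial is turned to 2 or past it while the cover is still shut (value of joint left_dial above 0.66 rad and value of joint right_dial above -0.66 rad and value of joint cover below 0.01 m), for 0.2 s.
2. then the right dial is turned to 4 or past it while the cover is still shut (value of joint left_dial above 0.66 rad and value of joint right_dial below -0.66 rad and value of joint cover below 0.01 m), for 0.2 s.
At the end, for the whole second after the job is handed in: Both dials caught in their gates (left 0.65 to 1.35 rad, right -0.65 to -1.35 rad), the cover at rest and open at least 88 of its 100 mm (value of joint cover above 0.088 m and value of joint left_dial between 0.65 and 1.35 rad and value of joint right_dial between -1.35 and -0.65 rad and velocity of joint cover between -0.01 and 0.01 m/s); the robot touches nothing.
It fails at once if the left dial is forced against the bolt with more than 25 N (contact force between lock_frame and left_dial above 25 N).
It fails at once if the right dial is forced against the bolt with more than 25 N (contact force between lock_frame and right_dial above 25 N).
It fails at once if the locked cover is forced against the bolt with more than 25 N (contact force between lock_frame and cover above 25 N).
It fails at once if the bottle, jar or can is moved more than 20 mm or tipped (distance of any of oil_bottle, jar, can from where it was at the start of the episode above 0.02 m or angle between any of oil_bottle, jar, can's own z axis and vertical above 0.2 rad).
It also fails if it takes over 72 s, if anything falls off the work surface, if the arm or the gripper's body presses on something with over 40 N, if the wrist force passes 120 N, or if a joint passes its speed limit or range.

## Working session

There is one attempt and no reset: what is moved stays moved. The work goes in short steps, Python scripts to look and compute and a tool call to move; the robot and the scene stay as the last step left them, time stands still between calls to the robot, and variables do not carry over. Pictures are saved under pics/ and viewed, at most 10 in all, crops included, and the job is handed in when it is done.

Besides the shell and the picture viewer there is one more tool, called by a JSON object that holds its "api" and its "payload", one argument or row to a line. step_arm: Moves the arm, as the interface text tells. Its arguments: {"type":"object","properties":{"plan":{"type":"array"},"newtons":{"type":"number"}},"required":["plan"]}

```bash
mkdir -p pics; ls; python3 - <<'E'
from station import sensors, eyes, robot
import cv2
s=sensors.get_state(); print(s); print(robot.hold_point_z)
for n in("top","side"):
    c=eyes.capture(n); cv2.imwrite(f"pics/{n}0.png",cv2.cvtColor(c["img"],cv2.COLOR_RGB2BGR)); print(n,c["intrinsics"],c["k1"],c["position"],c["orientation"])
E
```

```text
pics
{'clock': 0.0, 'q': array([ 1.01487639e+00,  2.45853950e-01,  1.55902803e+00, -1.72098072e-06,
        1.33871639e+00, -1.74100502e-01]), 'qd': array([-0.00050255, -0.00145571, -0.00105708, -0.0010425 ,  0.00046869,
       -0.00211252]), 'effort': array([ 9.01205258e-04, -4.29523659e+01, -3.26122713e+01, -6.88701584e-05,
        5.34731982e-03,  2.41058314e-05]), 'position': array([0.24206957, 0.60299874, 0.40354695]), 'orientation': array([-3.57197376e-04,  1.89751872e-01,  9.81831565e-01, -9.37089762e-04]), 'contact_force': array([-0.23968433,  0.39231391,  0.10875097]), 'torque': array([-0.03336178,  0.00250385,  0.04749835]), 'grip_force': 0.0, 'width': 0.08540405695955613}
0.1547
top [[468.75244086   0.         256.14851804]
 [  0.         468.75244086 187.95971944]
 [  0.           0.           1.        ]] -0.1731616120028224 [0.43555143 0.02871083 1.33124608] [-0.70012767 -0.07157377  0.05885575  0.70797913]
side [[396.1196403    0.         256.59282193]
 [  0.         396.1196403  191.629145  ]
 [  0.           0.           1.        ]] -0.08399129583429767 [ 0.15432776 -0.67731207  0.5857264 ] [ 0.82476812  0.48606479 -0.14876757 -0.2477232 ]
```

View pics/top0.png

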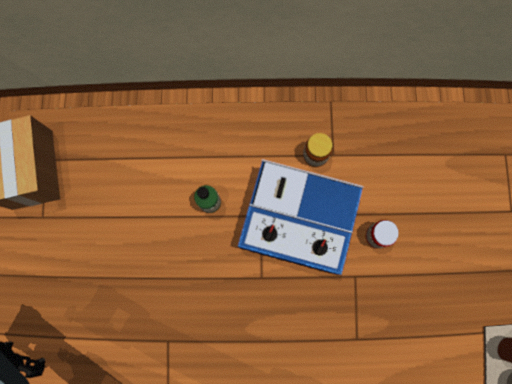

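View pics/side0.png

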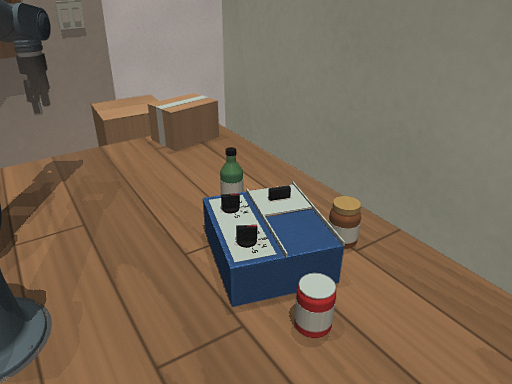

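The top view shows the box turned about -15° around (300,217), with the dials at (270,233) and (320,247) and the handle at (281,187). The bottle is at (206,196), the jar at (319,148) and the can at (383,234). In the side view the bottle stands left-rear, the jar behind and the can to the right.

```bash
cat > h.py <<'E'
import numpy as np, cv2
from scipy.spatial.transform import Rotation as R
from station import sensors, eyes, robot
def quat(q): return R.from_quat([q[1],q[2],q[3],q[0]])
def ray(c,px):
    px=np.asarray(px,float).reshape(-1,1,2)
    u=cv2.undistortPoints(px,c["intrinsics"],np.array([c["k1"],0,0,0.]))[:,0]
    d=np.c_[u[:,0],-u[:,1],-np.ones(len(u))]
    return quat(c["orientation"]).apply(d)
def onz(c,px,z):
    d=ray(c,px); p=np.asarray(c["position"]); return p+d*((z-p[2])/d[:,2])[:,None]
def pix(c,P):
    P=np.atleast_2d(P); l=quat(c["orientation"]).inv().apply(P-c["position"])
    u=np.c_[l[:,0]/-l[:,2],-l[:,1]/-l[:,2]]; u=u*(1+c["k1"]*(u**2).sum(1))[:,None]
    K=c["intrinsics"]; return np.c_[u[:,0]*K[0,0]+K[0,2],u[:,1]*K[1,1]+K[1,2]]
def save(c,n,crop=None,f=1):
    im=cv2.cvtColor(c["img"],cv2.COLOR_RGB2BGR)
    if crop: x0,y0,x1,y1=crop; im=im[y0:y1,x0:x1]
    cv2.imwrite(f"pics/{n}.png",cv2.resize(im,None,fx=f,fy=f,interpolation=cv2.INTER_CUBIC))
E
python3 - <<'E'
from h import *
c=eyes.capture("top"); im=c["img"].astype(int); save(c,"topc",(190,120,410,285),3.5)
h=cv2.cvtColor(c["img"],cv2.COLOR_RGB2HSV); m=np.zeros(im.shape[:2],bool); m[150:280,232:368]=1
white=(h[...,1]<60)&(h[...,2]>110)&m; blue=(h[...,0]>100)&(h[...,0]<130)&(h[...,1]>100)&m
red=((h[...,0]<8)|(h[...,0]>172))&(h[...,1]>150)&(h[...,2]>90)&m&(np.arange(384)[:,None]>222)&(np.arange(512)[None]<335)
black=(im.max(2)<60)&m
k,l,s,ce=cv2.connectedComponentsWithStats(black.astype(np.uint8))
for i in range(1,k):
    if s[i,4]>15: print("blk",s[i],ce[i],onz(c,ce[i],.137)[0].round(4))
k,l,s,ce=cv2.connectedComponentsWithStats(red.astype(np.uint8))
for i in range(1,k):
    if s[i,4]>3: print("red",s[i],ce[i],onz(c,ce[i],.139)[0].round(4))
b=cv2.morphologyEx((white|blue).astype(np.uint8),cv2.MORPH_CLOSE,np.ones((7,7)))
cn=max(cv2.findContours(b,0,2)[0],key=cv2.contourArea)
q=cv2.boxPoints(cv2.minAreaRect(cn)); print(q, onz(c,q,.1).round(4))
q=cv2.approxPolyDP(cn,8,True)[:,0]; P=onz(c,q,.1)[:,:2];print(q, P.round(4),cv2.minAreaRect(onz(c,cn[:,0],.1)[:,:2].astype(np.float32)))
E
```

```text
blk [307 155  12   8  17] [312.17647059 158.88235294] [ 0.7346 -0.0986  0.137 ]
blk [277 178   8  20  77] [280.58441558 187.23376623] [ 0.6599 -0.0141  0.137 ]
blk [263 227  14  14 140] [269.16428571 234.04285714] [0.5389 0.0172 0.137 ]
blk [313 240  14  15 149] [319.19463087 247.41610738] [ 0.5031 -0.1095  0.137 ]
red [270 226   4   6  13] [271.38461538 228.23076923] [0.5535 0.0113 0.139 ]
red [321 240   5   6  14] [322.85714286 242.85714286] [ 0.5144 -0.119   0.139 ]
[[237.12038 247.29877]
 [260.80502 158.48135]
 [364.6847  186.18259]
 [341.00003 275.     ]] [[ 0.5082  0.1012  0.1   ]
 [ 0.7467  0.0365  0.1   ]
 [ 0.6668 -0.2419  0.1   ]
 [ 0.4323 -0.169   0.1   ]]
[[262 160]
 [238 246]
 [341 274]
 [362 186]] [[ 0.7425  0.0333]
 [ 0.5116  0.0989]
 [ 0.4349 -0.169 ]
 [ 0.6674 -0.2347]] ((0.5890026092529297, -0.06775158643722534), (0.28198403120040894, 0.2459176629781723), 74.09037780761719)
```

View pics/topc.png

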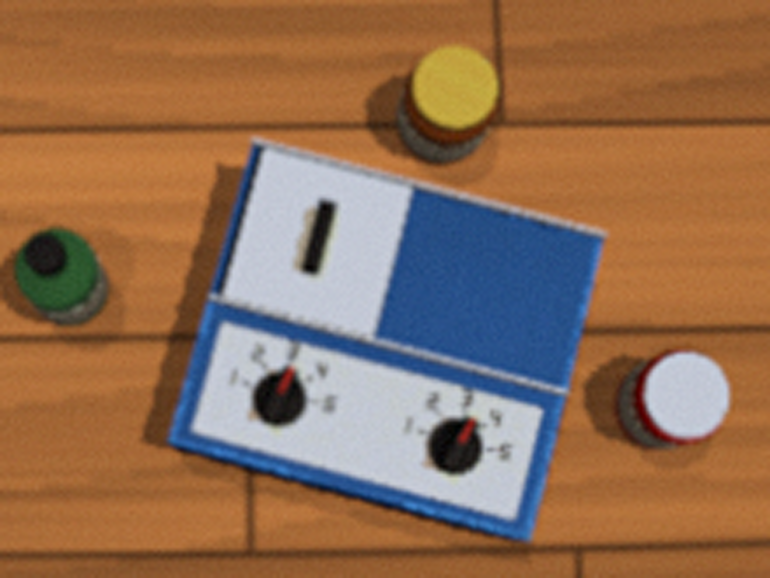

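The crop agrees with the measurement: box yaw is about -0.277, the left grip near (0.543, 0.016) and the right grip near (0.506, -0.115), with both pointers near 3. I'm moving over the left dial.

{"api": "step_arm", "payload": {
  "plan": [
    {"grip": 0,"slide": [-45,-39,0],"rotation": [0,0,0]},
    {"grip": 0,"slide": [-45,-39,0],"rotation": [0,0,0]},
    {"grip": 0,"slide": [-45,-39,0],"rotation": [0,0,0]},
    {"grip": 0,"slide": [-45,-39,0],"rotation": [0,0,0]},
    {"grip": 0,"slide": [-45,-39,0],"rotation": [0,0,0]}
  ],
  "newtons": 25
}}

```text
clock: 0.78
position: [0.3787, 0.3366, 0.4045]
orientation: [0.0, 0.19, 0.982, -0.0]
contact_force: [1.0, 0.7, 0.5]
width: 0.0853
grip_force: 0.0
```

{"api": "step_arm", "payload": {
  "plan": [
    {"grip": 0,"slide": [-45,-39,0],"rotation": [0,0,0]},
    {"grip": 0,"slide": [-45,-39,0],"rotation": [0,0,0]},
    {"grip": 0,"slide": [-45,-39,0],"rotation": [0,0,0]},
    {"grip": 0,"slide": [-45,-39,0],"rotation": [0,0,0]},
    {"grip": 0,"slide": [0,0,0],"rotation": [0,0,0]}
  ]
}}

```text
clock: 1.4
position: [0.4885, 0.1235, 0.4046]
orientation: [0.0, 0.193, 0.981, -0.0]
contact_force: [0.3, 0.1, 0.1]
width: 0.0854
grip_force: 0.0
```

```bash
cat >> h.py <<'E'
def deltas(target, ang, z):
    """tool slide (mm) and z-turn to put the tool axis at target xy, grasp point at z, tool x along world angle ang (mod pi)"""
    s=sensors.get_state(); r=quat(s["orientation"]); T=np.array([*target,z+robot.hold_point_z])
    sl=r.inv().apply(T-s["position"])*1e3; x=r.apply([1,0,0]); a=np.arctan2(x[1],x[0])
    d=(ang-a+np.pi/2)%np.pi-np.pi/2
    print("pos",s["position"].round(4),"ang",a.round(3),"slide",sl.round(1),"wz",-d.round(3),"clock",round(s["clock"],2),"tilt",r.apply([0,0,1]).round(4),"F",s["contact_force"].round(2),"M",s["torque"].round(3),"q6",s["q"][5].round(2))
E
python3 - <<'E'
from h import *
c=eyes.capture("wrist"); save(c,"w1"); print(c["position"],c["orientation"])
np.save("w1.npy",c,allow_pickle=True)
deltas((.543,.016),-.277-.14,.22)
print(pix(c,[[.543,.016,.139],[.506,-.115,.139]]))
E
```

```text
[0.42139609 0.151807   0.37397627] [ 0.82120087 -0.12070276 -0.08134689  0.55176323]
pos [0.4877 0.1251 0.4044] ang 2.756 slide [-92.2 -80.3  29.6] wz 0.032 clock 1.45 tilt [-8.e-04  2.e-04 -1.e+00] F [-0.26  0.45  0.34] M [ 0.026  0.018 -0.026] q6 -1.16
[[157.26837226 302.95974951]
 [  7.50777129 314.00316671]]
```

View pics/w1.png

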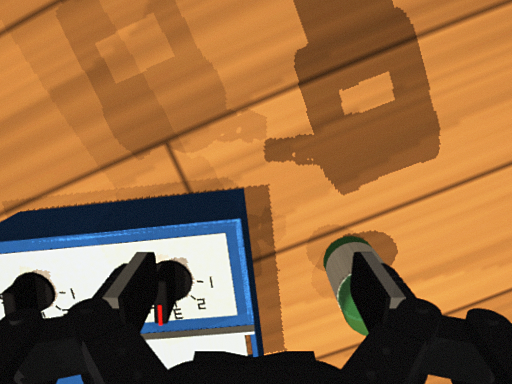

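The wrist view shows the deck at lower left. The left dial is at about (165,285) with its red stripe at (160,314), and the bottle is at (350,280), clear. Joint 6 would run out turning counter-clockwise from here, so I'll do a half turn first.

{"api": "step_arm", "payload": {
  "plan": [
    {"grip": 0,"slide": [-45,-40,0],"rotation": [0,0,0]},
    {"grip": 0,"slide": [-47,-40,0],"rotation": [0,0,0]},
    {"grip": 0,"slide": [0,0,0],"rotation": [0,0,0.186]},
    {"grip": 0,"slide": [0,0,0],"rotation": [0,0,0.186]},
    {"grip": 0,"slide": [0,0,0],"rotation": [0,0,0.186]}
  ]
}}

```text
clock: 2.08
position: [0.5425, 0.0194, 0.4043]
orientation: [-0.0, 0.455, 0.891, 0.0]
contact_force: [-0.3, 0.4, 0.1]
width: 0.0859
grip_force: 0.0
```

{"api": "step_arm", "payload": {
  "plan": [
    {"grip": 0,"slide": [0,0,0],"rotation": [0,0,0.186]},
    {"grip": 0,"slide": [0,0,0],"rotation": [0,0,0.186]},
    {"grip": 0,"slide": [0,0,0],"rotation": [0,0,0.186]},
    {"grip": 0,"slide": [0,0,0],"rotation": [0,0,0.186]},
    {"grip": 0,"slide": [0,0,0],"rotation": [0,0,0.186]}
  ]
}}

```text
clock: 2.7
position: [0.5424, 0.0197, 0.4044]
orientation: [-0.0, 0.806, 0.592, -0.0]
contact_force: [0.3, 0.1, -0.9]
width: 0.0852
grip_force: 0.0
```

{"api": "step_arm", "payload": {
  "plan": [
    {"grip": 0,"slide": [0,0,0],"rotation": [0,0,0.186]},
    {"grip": 0,"slide": [0,0,0],"rotation": [0,0,0.186]},
    {"grip": 0,"slide": [0,0,0],"rotation": [0,0,0.186]},
    {"grip": 0,"slide": [0,0,0],"rotation": [0,0,0.186]},
    {"grip": 0,"slide": [0,0,0],"rotation": [0,0,0.186]}
  ]
}}

```text
clock: 3.32
position: [0.5424, 0.0197, 0.4044]
orientation: [-0.0, 0.986, 0.168, -0.0]
contact_force: [0.2, 0.5, -0.1]
width: 0.0854
grip_force: 0.0
```

{"api": "step_arm", "payload": {
  "plan": [
    {"grip": 0,"slide": [0,0,0],"rotation": [0,0,0.186]},
    {"grip": 0,"slide": [0,0,0],"rotation": [0,0,0.186]},
    {"grip": 0,"slide": [0,0,0],"rotation": [0,0,0.186]},
    {"grip": 0,"slide": [0,0,0],"rotation": [0,0,0.186]},
    {"grip": 0,"slide": [0,0,0],"rotation": [0,0,0]}
  ]
}}

```text
clock: 3.95
position: [0.5425, 0.0194, 0.4044]
orientation: [-0.0, 0.98, -0.198, -0.0]
contact_force: [-0.2, -0.9, -0.4]
width: 0.0856
grip_force: 0.0
```

```bash
python3 - <<'E'
from h import *
c=eyes.capture("wrist"); save(c,"w2"); print(c["position"],c["orientation"])
np.save("w2.npy",c,allow_pickle=True)
deltas((.543,.016),-.277-.14,.22)
print(pix(c,[[.543,.016,.139],[.506,-.115,.139]]))
E
```

```text
[ 0.61065963 -0.008255    0.37379699] [-0.54762287  0.08012052 -0.12136442  0.82399064]
pos [0.5425 0.0192 0.4045] ang -0.397 slide [ 1.7  2.8 29.8] wz 0.02 clock 4.0 tilt [-5.e-04  2.e-04 -1.e+00] F [-0.64  0.59 -0.56] M [0.005 0.041 0.032] q6 1.79
[[259.30735406 196.64446368]
 [442.17203568 175.12072265]]
```

View pics/w2.png

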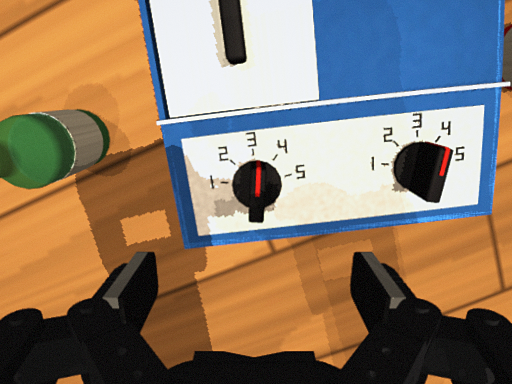

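The wrist view is clear. The left knob is at about (258,185) with its red stripe from (258,163) to (258,197), the right knob is at (422,168), and the cover handle is at (233,35). Next I'll measure these precisely.

```bash
python3 - <<'E'
from h import *
c=np.load("w2.npy",allow_pickle=True).item(); im=c["img"].astype(int)
h=cv2.cvtColor(c["img"],cv2.COLOR_RGB2HSV)
m=np.zeros(im.shape[:2],bool); m[90:245,165:495]=1
red=((h[...,0]<8)|(h[...,0]>172))&(h[...,1]>180)&(h[...,2]>120)&m
for x0,x1 in((220,300),(390,470)):
    ys,xs=np.nonzero(red); k=(xs>x0)&(xs<x1); P=onz(c,np.c_[xs[k],ys[k]],.139)[:,:2]
    vx,vy,cx,cy=cv2.fitLine(P.astype(np.float32),2,0,.01,.01).ravel()
    if vx<0: vx,vy=-vx,-vy
    t=(P-[cx,cy])@[vx,vy]; a=np.arctan2(vy,vx)
    e=np.array([cx,cy])+np.array([vx,vy])*t.max()
    print("red n",k.sum(),"ang",a.round(3),"len",np.ptp(t).round(4),"tip",e.round(4),"ctr if tip=21mm",(e-.021*np.array([vx,vy])).round(4))
white=((h[...,1]<40)&(h[...,2]>140)&m).astype(np.uint8)
white=cv2.morphologyEx(white,cv2.MORPH_OPEN,np.ones((3,3)))
cn=[x for x in cv2.findContours(white,0,2)[0] if cv2.contourArea(x)>3000]
for x in cn: print("white",cv2.boundingRect(x),cv2.minAreaRect((onz(c,x[:,0],.1)[:,:2]*1000).astype(np.float32)))
blk=(im.max(2)<55)&m
k,l,s,ce=cv2.connectedComponentsWithStats(blk.astype(np.uint8))
for i in range(1,k):
    if s[i,4]>300:
        b=s[i]; print("blk",b, onz(c,[[b[0],b[1]+22],[b[0]+b[2],b[1]+22]],.107).round(4))
ys,xs=np.nonzero((im.max(2)<55)&(np.arange(384)[:,None]<75)&(abs(np.arange(512)[None]-232)<30)); print("handle px",xs.min(),xs.max(),ys.max())
E
```

```text
red n 145 ang -0.446 len 0.0218 tip [0.5638 0.008 ] ctr if tip=21mm [0.5449 0.0171]
red n 135 ang -0.49 len 0.0208 tip [ 0.5247 -0.1239] ctr if tip=21mm [ 0.5062 -0.114 ]
white (182, 105, 302, 129) ((526.45751953125, -48.28533935546875), (251.20150756835938, 86.90298461914062), 73.91525268554688)
blk [ 394  142   59   60 2341] [[ 0.5168 -0.0937  0.107 ]
 [ 0.4975 -0.1406  0.107 ]]
blk [ 233  161   48   61 1786] [[ 0.5531  0.0348  0.107 ]
 [ 0.5377 -0.0018  0.107 ]]
handle px 219 245 63
```

{"api": "step_arm", "payload": {
  "plan": [
    {"grip": 0,"slide": [3,1,40],"rotation": [0,0,0.049]},
    {"grip": 0,"slide": [0,0,40],"rotation": [0,0,0]},
    {"grip": 0.3,"slide": [0,0,30],"rotation": [0,0,0]},
    {"grip": 0.3,"slide": [0,0,9],"rotation": [0,0,0]},
    {"grip": 0.3,"slide": [0,0,0],"rotation": [0,0,0]}
  ],
  "newtons": 25
}}

```text
clock: 4.62
position: [0.5453, 0.0162, 0.2858]
orientation: [-0.0, 0.975, -0.223, -0.0]
contact_force: [-0.3, -0.3, 0.6]
width: 0.06
grip_force: 0.0
```

```bash
python3 - <<'E'
from h import *
deltas((.545,.017),-.446,.129)
E
```

```text
pos [0.5453 0.0162 0.2858] ang -0.45 slide [-0.6 -0.6  2.1] wz -0.004 clock 4.62 tilt [-2.e-04  1.e-04 -1.e+00] F [-0.25 -0.34  0.57] M [ 0.019 -0.027 -0.032] q6 1.84
```

{"api": "step_arm", "payload": {
  "plan": [
    {"grip": 1,"slide": [-0.6,-0.6,1],"rotation": [0,0,0]},
    {"grip": 1,"slide": [0,0,0],"rotation": [0,0,0]},
    {"grip": 1,"slide": [0,0,0],"rotation": [0,0,0]},
    {"grip": 1,"slide": [0,0,0],"rotation": [0,0,0]},
    {"grip": 1,"slide": [0,0,0],"rotation": [0,0,0]}
  ],
  "newtons": 25
}}

```text
clock: 5.25
position: [0.5451, 0.0162, 0.2858]
orientation: [0.001, 0.975, -0.223, 0.0]
contact_force: [-3.9, -4.7, 5.5]
width: 0.0118
grip_force: 27.1
```

```bash
python3 - <<'E'
from h import *
deltas((.545,.017),-.446,.129)
s=sensors.get_state(); print(s["width"],s["grip_force"])
E
```

```text
pos [0.5451 0.0162 0.2858] ang -0.451 slide [-0.4 -0.6  2.1] wz -0.005 clock 5.25 tilt [ 3.0e-04 -1.8e-03 -1.0e+00] F [-3.94 -4.66  5.45] M [-0.548  0.516  0.126] q6 1.84
0.011783443413247916 27.094119787216187
```

{"api": "step_arm", "payload": {
  "plan": [
    {"grip": 1,"slide": [0,0.5,-1],"rotation": [0,0,-0.1]},
    {"grip": 1,"slide": [0,0,0],"rotation": [0,0,-0.1]},
    {"grip": 1,"slide": [0,0,0],"rotation": [0,0,-0.1]},
    {"grip": 1,"slide": [0,0,0],"rotation": [0,0,-0.1]},
    {"grip": 1,"slide": [0,0,0],"rotation": [0,0,0]}
  ]
}}

```text
clock: 5.88
position: [0.5449, 0.0166, 0.2858]
orientation: [-0.001, 1.0, -0.026, 0.001]
contact_force: [3.0, 2.1, -2.6]
width: 0.0117
grip_force: 26.2
```

```bash
python3 - <<'E'
from h import *
deltas((.545,.017),-.446,.129)
E
```

```text
pos [0.5449 0.0166 0.2858] ang -0.052 slide [ 0.  -0.4  2.1] wz 0.394 clock 5.88 tilt [ 0.0019  0.001  -1.    ] F [ 3.03  2.06 -2.61] M [ 0.466 -0.533  0.096] q6 1.44
```

{"api": "step_arm", "payload": {
  "plan": [
    {"grip": 1,"slide": [0,0,0],"rotation": [0,0,-0.1]},
    {"grip": 1,"slide": [0,0,0],"rotation": [0,0,-0.1]},
    {"grip": 1,"slide": [0,0,0],"rotation": [0,0,-0.1]},
    {"grip": 1,"slide": [0,0,0],"rotation": [0,0,-0.08]}
  ]
}}

```text
clock: 6.38
position: [0.5449, 0.0171, 0.2859]
orientation: [-0.001, 0.987, 0.164, 0.001]
contact_force: [2.4, 4.9, -1.0]
width: 0.0113
grip_force: 26.2
```

```bash
python3 - <<'E'
from h import *
deltas((.545,.017),-.446,.129)
c=eyes.capture("wrist"); save(c,"w3")
E
```

```text
pos [0.5449 0.0171 0.2859] ang 0.329 slide [0.1 0.1 2.2] wz 0.775 clock 6.38 tilt [ 0.0015  0.0029 -1.    ] F [ 2.4   4.91 -0.97] M [ 1.042 -0.43  -0.156] q6 1.06
```

View pics/w3.png

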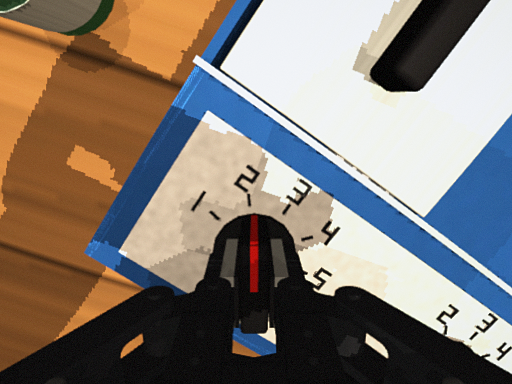

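The stripe is still centred between the pads, at (254,215) to (254,292), so nothing has slipped. The dial reads about 0.61. From here I'll go gently.

{"api": "step_arm", "payload": {
  "plan": [
    {"grip": 1,"slide": [0,0,0],"rotation": [0,0,-0.03]},
    {"grip": 1,"slide": [0,0,0],"rotation": [0,0,-0.03]},
    {"grip": 1,"slide": [0,0,0],"rotation": [0,0,-0.03]},
    {"grip": 1,"slide": [0,0,0],"rotation": [0,0,-0.03]}
  ],
  "newtons": 20
}}

```text
clock: 6.92
position: [0.5448, 0.0173, 0.2858]
orientation: [-0.002, 0.975, 0.222, 0.001]
contact_force: [2.1, 7.2, -1.5]
width: 0.0116
grip_force: 26.3
```

```bash
cat >> h.py <<'E'
def stripe():
    c=eyes.capture("wrist"); h=cv2.cvtColor(c["img"],cv2.COLOR_RGB2HSV)
    red=((h[...,0]<8)|(h[...,0]>172))&(h[...,1]>170)&(h[...,2]>90); red[:150]=0; red[330:]=0; red[:,:180]=0; red[:,330:]=0
    ys,xs=np.nonzero(red); P=onz(c,np.c_[xs,ys],.139)[:,:2]
    vx,vy,cx,cy=cv2.fitLine(P.astype(np.float32),2,0,.01,.01).ravel()
    if vx<0: vx,vy=-vx,-vy
    s=sensors.get_state(); x=quat(s["orientation"]).apply([1,0,0])
    print("dial",(np.arctan2(vy,vx)+.281).round(3),"tool",(np.arctan2(x[1],x[0])+.281).round(3),"n",len(xs),"F",s["contact_force"].round(1),"M",s["torque"].round(3),"w",round(s["width"],4),"g",round(s["grip_force"],1),"clk",round(s["clock"],2), "q6tau",s["effort"][5].round(3))
E
python3 -c "from h import *; stripe()"
```

```text
dial 0.728 tool 0.729 n 555 F [ 2.8  6.9 -1. ] M [ 1.177 -0.405 -0.055] w 0.0119 g 26.3 clk 6.97 q6tau -0.143
```

{"api": "step_arm", "payload": {
  "plan": [
    {"grip": 1,"slide": [0.2,-0.5,0],"rotation": [0,0,-0.03]},
    {"grip": 1,"slide": [0,0,0],"rotation": [0,0,-0.03]},
    {"grip": 1,"slide": [0,0,0],"rotation": [0,0,-0.03]}
  ],
  "newtons": 20
}}

```text
clock: 7.35
position: [0.5447, 0.0176, 0.2858]
orientation: [-0.001, 0.964, 0.265, 0.001]
contact_force: [2.0, 5.4, -1.1]
width: 0.0117
grip_force: 26.3
```

```bash
python3 -c "from h import *; stripe()"
```

```text
dial 0.817 tool 0.819 n 551 F [ 2.8  5.2 -0.4] M [ 0.962 -0.305 -0.073] w 0.0119 g 26.3 clk 7.4 q6tau -0.149
```

{"api": "step_arm", "payload": {
  "plan": [
    {"grip": 1,"slide": [0,-0.2,0],"rotation": [0,0,-0.03]},
    {"grip": 1,"slide": [0,0,0],"rotation": [0,0,-0.03]},
    {"grip": 1,"slide": [0,0,0],"rotation": [0,0,-0.03]}
  ]
}}

```text
clock: 7.78
position: [0.5446, 0.0178, 0.2859]
orientation: [-0.001, 0.951, 0.308, 0.001]
contact_force: [2.2, 5.8, -0.5]
width: 0.0116
grip_force: 26.3
```

```bash
python3 -c "from h import *; stripe()"
```

```text
dial 0.907 tool 0.909 n 555 F [ 1.9  5.7 -1.3] M [ 0.975 -0.357 -0.061] w 0.0117 g 26.3 clk 7.83 q6tau -0.12
```

{"api": "step_arm", "payload": {
  "plan": [
    {"grip": 1,"slide": [0,-0.3,0],"rotation": [0,0,-0.03]},
    {"grip": 1,"slide": [0,0,0],"rotation": [0,0,-0.03]},
    {"grip": 1,"slide": [0,0,0],"rotation": [0,0,-0.03]}
  ]
}}

```text
clock: 8.2
position: [0.5445, 0.018, 0.2859]
orientation: [-0.001, 0.936, 0.351, 0.001]
contact_force: [2.1, 5.4, -0.7]
width: 0.0114
grip_force: 26.3
```

```bash
python3 -c "from h import *; stripe()"
```

```text
dial 0.998 tool 0.999 n 558 F [ 2.1  5.7 -0.8] M [ 0.957 -0.313  0.052] w 0.0114 g 26.4 clk 8.25 q6tau -0.003
```

{"api": "step_arm", "payload": {
  "plan": [
    {"grip": 1,"slide": [0,0,0],"rotation": [0,0,-0.03]},
    {"grip": 1,"slide": [0,0,0],"rotation": [0,0,-0.03]}
  ]
}}

```text
clock: 8.5
position: [0.5444, 0.0181, 0.2858]
orientation: [-0.001, 0.925, 0.379, 0.001]
contact_force: [1.5, 6.6, -0.1]
width: 0.0116
grip_force: 26.4
```

```bash
python3 -c "from h import *; stripe()"
```

```text
dial 1.057 tool 1.059 n 558 F [ 2.5  4.9 -0.3] M [ 0.953 -0.338  0.007] w 0.0118 g 26.4 clk 8.55 q6tau -0.08
```

{"api": "step_arm", "payload": {
  "plan": [
    {"grip": 1,"slide": [0,0,0],"rotation": [0,0,-0.03]},
    {"grip": 1,"slide": [0,0,0],"rotation": [0,0,-0.03]}
  ]
}}

```text
clock: 8.8
position: [0.5444, 0.0182, 0.2859]
orientation: [-0.001, 0.914, 0.407, 0.001]
contact_force: [1.3, 6.4, 0.0]
width: 0.0113
grip_force: 26.4
```

```bash
python3 -c "from h import *; stripe()"
```

```text
dial 1.117 tool 1.119 n 558 F [1.4 6.6 0.3] M [ 1.079e+00 -2.340e-01 -1.000e-03] w 0.0118 g 26.5 clk 8.85 q6tau -0.087
```

{"api": "step_arm", "payload": {
  "plan": [
    {"grip": 1,"slide": [0,0,0],"rotation": [0,0,-0.03]},
    {"grip": 1,"slide": [0,0,0],"rotation": [0,0,-0.03]}
  ]
}}

```text
clock: 9.1
position: [0.5443, 0.0181, 0.2858]
orientation: [-0.001, 0.901, 0.433, 0.001]
contact_force: [1.3, 6.4, -0.6]
width: 0.0116
grip_force: 30.3
```

```bash
python3 -c "from h import *; stripe()"
```

```text
dial 1.162 tool 1.177 n 550 F [ 0.8  6.2 -1.1] M [ 0.828 -0.067 -0.657] w 0.0115 g 30.0 clk 9.15 q6tau -0.747
```

Caught: the dial lags the tool at 1.16 and the torque has jumped. I'm backing off to relieve it, then letting go.

{"api": "step_arm", "payload": {
  "plan": [
    {"grip": 1,"slide": [0,0,0],"rotation": [0,0,0.03]},
    {"grip": 1,"slide": [0,0,0],"rotation": [0,0,0.01]}
  ]
}}

```text
clock: 9.4
position: [0.5444, 0.0182, 0.2858]
orientation: [-0.001, 0.91, 0.415, 0.001]
contact_force: [1.2, 6.4, 0.1]
width: 0.0115
grip_force: 26.4
```

```bash
python3 -c "from h import *; stripe()"
```

```text
dial 1.136 tool 1.137 n 557 F [ 1.   5.9 -1.3] M [ 0.996 -0.165 -0.161] w 0.0116 g 26.5 clk 9.45 q6tau -0.118
```

{"api": "step_arm", "payload": {
  "plan": [
    {"grip": 0.3,"slide": [0,0,0],"rotation": [0,0,0]},
    {"grip": 0.3,"slide": [0,0,0],"rotation": [0,0,0]},
    {"grip": 0.3,"slide": [0,0,0],"rotation": [0,0,0]},
    {"grip": 0.3,"slide": [0,0,-35],"rotation": [0,0,0]},
    {"grip": 0.1,"slide": [0,0,-45],"rotation": [0,0,0]}
  ]
}}

```text
clock: 10.07
position: [0.5439, 0.0172, 0.3654]
orientation: [-0.001, 0.909, 0.416, -0.001]
contact_force: [-0.3, -0.8, 0.3]
width: 0.0757
grip_force: 0.0
```

{"api": "step_arm", "payload": {
  "plan": [
    {"grip": 0.1,"slide": [0,0,0],"rotation": [0,0,-0.18]},
    {"grip": 0.1,"slide": [0,0,0],"rotation": [0,0,-0.18]},
    {"grip": 0.1,"slide": [0,0,0],"rotation": [0,0,-0.18]},
    {"grip": 0.1,"slide": [0,0,0],"rotation": [0,0,-0.18]},
    {"grip": 0.1,"slide": [0,0,0],"rotation": [0,0,-0.18]}
  ]
}}

```text
clock: 10.7
position: [0.5443, 0.0171, 0.3657]
orientation: [0.0, 0.636, 0.772, -0.0]
contact_force: [-0.2, -0.1, -0.5]
width: 0.0773
grip_force: 0.0
```

{"api": "step_arm", "payload": {
  "plan": [
    {"grip": 0.1,"slide": [0,0,0],"rotation": [0,0,-0.18]},
    {"grip": 0.1,"slide": [0,0,0],"rotation": [0,0,-0.18]},
    {"grip": 0.1,"slide": [0,0,0],"rotation": [0,0,-0.18]},
    {"grip": 0.1,"slide": [0,0,0],"rotation": [0,0,-0.18]},
    {"grip": 0.1,"slide": [0,0,0],"rotation": [0,0,-0.18]}
  ]
}}

```text
clock: 11.32
position: [0.5443, 0.0171, 0.3657]
orientation: [-0.0, 0.236, 0.972, -0.0]
contact_force: [-0.5, 0.8, 0.3]
width: 0.0768
grip_force: 0.0
```

```bash
python3 - <<'E'
from h import *
deltas((.507,-.1135),-.49,.21)
c=eyes.capture("top"); save(c,"t4",(220,140,380,285),3.5)
E
```

```text
pos [0.5443 0.0171 0.3657] ang 2.664 slide [ -26.9 -133.2    1. ] wz 0.013 clock 11.32 tilt [-2.e-04 -2.e-04 -1.e+00] F [-0.49  0.83  0.34] M [ 0.012 -0.025 -0.025] q6 -1.27
```

View pics/t4.png

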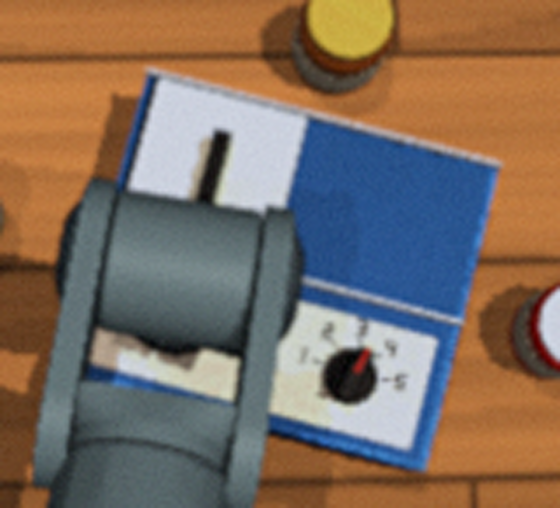

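The arm hides the left dial. The right dial at about (350,375) in the crop is unmoved, and the cover is still shut. I'm going to the right dial.

{"api": "step_arm", "payload": {
  "plan": [
    {"grip": 0.1,"slide": [-9,-44,0],"rotation": [0,0,0.013]},
    {"grip": 0.1,"slide": [-9,-44,0],"rotation": [0,0,0]},
    {"grip": 0.1,"slide": [-9,-44.7,0],"rotation": [0,0,0]},
    {"grip": 0.2,"slide": [0,0,30],"rotation": [0,0,0]},
    {"grip": 0.2,"slide": [0,0,20],"rotation": [0,0,0]}
  ]
}}

```text
clock: 12.0
position: [0.5051, -0.1132, 0.3147]
orientation: [-0.0, 0.248, 0.969, 0.0]
contact_force: [1.1, 0.1, -0.2]
width: 0.0681
grip_force: 0.0
```

```bash
python3 - <<'E'
from h import *
deltas((.507,-.113),-.49,.131)
E
```

```text
pos [ 0.5051 -0.1132  0.3147] ang 2.641 slide [-1.6  1.1 29. ] wz -0.01 clock 12.0 tilt [-6.e-04  2.e-04 -1.e+00] F [ 1.13  0.14 -0.23] M [ 0.01   0.014 -0.058] q6 -1.51
```

{"api": "step_arm", "payload": {
  "plan": [
    {"grip": 0.3,"slide": [-1.6,1.1,20],"rotation": [0,0,-0.01]},
    {"grip": 0.3,"slide": [0,0,9],"rotation": [0,0,0]},
    {"grip": 1,"slide": [0,0,0],"rotation": [0,0,0]},
    {"grip": 1,"slide": [0,0,0],"rotation": [0,0,0]},
    {"grip": 1,"slide": [0,0,0],"rotation": [0,0,0]}
  ],
  "newtons": 20
}}

```text
clock: 12.62
position: [0.5074, -0.1135, 0.2879]
orientation: [0.0, 0.24, 0.971, -0.003]
contact_force: [-6.0, -9.8, 1.6]
width: 0.0115
grip_force: 24.6
```

{"api": "step_arm", "payload": {
  "plan": [
    {"grip": 1,"slide": [0,0,0],"rotation": [0,0,0]},
    {"grip": 1,"slide": [0,0,0],"rotation": [0,0,0]}
  ]
}}

```text
clock: 12.88
position: [0.5074, -0.1137, 0.2879]
orientation: [0.0, 0.24, 0.971, -0.003]
contact_force: [-6.1, -9.8, 0.9]
width: 0.0118
grip_force: 24.6
```

```bash
python3 - <<'E'
from h import *
deltas((.507,-.113),-.49,.131)
stripe()
E
```

```text
pos [ 0.5074 -0.1137  0.2879] ang 2.657 slide [0.6 0.4 2.2] wz 0.005 clock 12.88 tilt [-9.0e-04 -5.1e-03 -1.0e+00] F [-6.14 -9.78  0.91] M [-1.255  0.814  0.124] q6 -1.52
dial -0.192 tool 2.937 n 322 F [-6.3 -8.5  2.8] M [-1.291  0.802  0.135] w 0.0112 g 24.6 clk 12.93 q6tau 0.119
```

{"api": "step_arm", "payload": {
  "plan": [
    {"grip": 1,"slide": [0,-0.8,0],"rotation": [0,0,0.09]},
    {"grip": 1,"slide": [0,0,0],"rotation": [0,0,0.09]},
    {"grip": 1,"slide": [0,0,0],"rotation": [0,0,0.09]},
    {"grip": 1,"slide": [0,0,0],"rotation": [0,0,0.09]},
    {"grip": 1,"slide": [0,0,0],"rotation": [0,0,0.07]}
  ]
}}

```text
clock: 13.55
position: [0.5069, -0.1144, 0.2879]
orientation: [0.001, 0.443, 0.897, -0.003]
contact_force: [-6.4, -8.6, 3.0]
width: 0.0117
grip_force: 24.7
```

```bash
python3 -c "from h import *; stripe()"
```

```text
dial -0.624 tool 2.504 n 333 F [-6.4 -8.8  3.6] M [-1.294  0.937 -0.05 ] w 0.0115 g 24.7 clk 13.6 q6tau 0.225
```

{"api": "step_arm", "payload": {
  "plan": [
    {"grip": 1,"slide": [-0.3,-0.6,0],"rotation": [0,0,0.03]},
    {"grip": 1,"slide": [0,0,0],"rotation": [0,0,0.03]},
    {"grip": 1,"slide": [0,0,0],"rotation": [0,0,0.03]}
  ]
}}

```text
clock: 13.98
position: [0.5067, -0.1147, 0.2879]
orientation: [0.001, 0.482, 0.876, -0.002]
contact_force: [-5.8, -7.1, 3.7]
width: 0.0119
grip_force: 24.7
```

```bash
python3 -c "from h import *; stripe()"
```

```text
dial -0.716 tool 2.416 n 315 F [-5.7 -6.8  3.3] M [-1.082  0.861  0.051] w 0.0112 g 24.7 clk 14.03 q6tau 0.166
```

{"api": "step_arm", "payload": {
  "plan": [
    {"grip": 1,"slide": [-0.3,-0.4,0],"rotation": [0,0,0.03]},
    {"grip": 1,"slide": [0,0,0],"rotation": [0,0,0.03]}
  ]
}}

```text
clock: 14.28
position: [0.5065, -0.115, 0.2879]
orientation: [0.0, 0.508, 0.861, -0.002]
contact_force: [-5.2, -4.1, 3.4]
width: 0.0119
grip_force: 24.8
```

```bash
python3 -c "from h import *; stripe()"
```

```text
dial -0.778 tool 2.356 n 318 F [-4.6 -4.9  3.4] M [-0.801  0.76   0.086] w 0.012 g 24.7 clk 14.32 q6tau 0.165
```

{"api": "step_arm", "payload": {
  "plan": [
    {"grip": 1,"slide": [0,0,0],"rotation": [0,0,0.03]},
    {"grip": 1,"slide": [0,0,0],"rotation": [0,0,0.03]}
  ]
}}

```text
clock: 14.58
position: [0.5065, -0.115, 0.2879]
orientation: [0.0, 0.534, 0.846, -0.002]
contact_force: [-6.4, -6.7, 3.9]
width: 0.0114
grip_force: 24.8
```

```bash
python3 -c "from h import *; stripe()"
```

```text
dial -0.837 tool 2.296 n 316 F [-5.3 -4.9  2.6] M [-0.842  0.856  0.013] w 0.0114 g 24.8 clk 14.62 q6tau 0.079
```

{"api": "step_arm", "payload": {
  "plan": [
    {"grip": 1,"slide": [0,0,0],"rotation": [0,0,0.03]},
    {"grip": 1,"slide": [0,0,0],"rotation": [0,0,0.03]}
  ]
}}

```text
clock: 14.88
position: [0.5064, -0.115, 0.2879]
orientation: [0.0, 0.559, 0.829, -0.002]
contact_force: [-6.3, -5.6, 3.5]
width: 0.0116
grip_force: 24.9
```

```bash
python3 -c "from h import *; stripe()"
```

```text
dial -0.897 tool 2.236 n 323 F [-5.5 -5.1  3. ] M [-0.834  0.957  0.093] w 0.0114 g 24.8 clk 14.93 q6tau 0.163
```

{"api": "step_arm", "payload": {
  "plan": [
    {"grip": 1,"slide": [0,0,0],"rotation": [0,0,0.03]},
    {"grip": 1,"slide": [0,0,0],"rotation": [0,0,0.03]}
  ]
}}

```text
clock: 15.18
position: [0.5064, -0.115, 0.2879]
orientation: [0.0, 0.583, 0.812, -0.002]
contact_force: [-6.1, -5.8, 3.9]
width: 0.0117
grip_force: 24.9
```

```bash
python3 -c "from h import *; stripe()"
```

```text
dial -0.953 tool 2.176 n 318 F [-5.9 -4.8  4.3] M [-0.949  1.04   0.068] w 0.0115 g 24.9 clk 15.22 q6tau 0.152
```

{"api": "step_arm", "payload": {
  "plan": [
    {"grip": 1,"slide": [0,0,0],"rotation": [0,0,0.03]},
    {"grip": 1,"slide": [0,0,0],"rotation": [0,0,0.03]}
  ]
}}

```text
clock: 15.48
position: [0.5063, -0.1151, 0.2879]
orientation: [0.0, 0.608, 0.794, -0.002]
contact_force: [-7.5, -6.0, 4.6]
width: 0.0114
grip_force: 25.0
```

```bash
python3 -c "from h import *; stripe()"
```

```text
dial -1.015 tool 2.116 n 324 F [-8.2 -6.   4.7] M [-0.954  1.092  0.096] w 0.0117 g 24.9 clk 15.53 q6tau 0.125
```

{"api": "step_arm", "payload": {
  "plan": [
    {"grip": 1,"slide": [0,-0.6,0],"rotation": [0,0,0.03]},
    {"grip": 1,"slide": [0,0,0],"rotation": [0,0,0.03]}
  ]
}}

```text
clock: 15.78
position: [0.5059, -0.1151, 0.2879]
orientation: [0.001, 0.631, 0.776, -0.002]
contact_force: [-5.2, -6.1, 2.8]
width: 0.0114
grip_force: 24.7
```

```bash
python3 -c "from h import *; stripe()"
```

```text
dial -1.075 tool 2.056 n 320 F [-4.6 -5.5  4.6] M [-0.876  0.805  0.03 ] w 0.0117 g 24.7 clk 15.82 q6tau 0.113
```

{"api": "step_arm", "payload": {
  "plan": [
    {"grip": 1,"slide": [0,0,0],"rotation": [0,0,0.03]},
    {"grip": 1,"slide": [0,0,0],"rotation": [0,0,0.02]}
  ]
}}

```text
clock: 16.08
position: [0.5059, -0.1152, 0.2879]
orientation: [0.001, 0.65, 0.76, -0.002]
contact_force: [-5.8, -5.7, 2.9]
width: 0.0118
grip_force: 24.8
```

```bash
python3 -c "from h import *; stripe()"
```

```text
dial -1.125 tool 2.006 n 313 F [-5.6 -4.5  3.5] M [-0.882  0.848 -0.018] w 0.0113 g 24.8 clk 16.12 q6tau 0.076
```

{"api": "step_arm", "payload": {
  "plan": [
    {"grip": 1,"slide": [0,0,0],"rotation": [0,0,0.03]},
    {"grip": 1,"slide": [0,0,0],"rotation": [0,0,0.02]}
  ]
}}

```text
clock: 16.38
position: [0.5059, -0.1152, 0.2879]
orientation: [0.001, 0.669, 0.743, -0.002]
contact_force: [-5.7, -5.9, 4.2]
width: 0.0114
grip_force: 24.8
```

```bash
python3 -c "from h import *; stripe()"
```

```text
dial -1.173 tool 1.956 n 313 F [-6.7 -6.   4.1] M [-0.901  0.872  0.059] w 0.0118 g 24.8 clk 16.43 q6tau 0.085
```

{"api": "step_arm", "payload": {
  "plan": [
    {"grip": 1,"slide": [0,0,0],"rotation": [0,0,0.03]},
    {"grip": 1,"slide": [0,0,0],"rotation": [0,0,0.01]}
  ]
}}

```text
clock: 16.68
position: [0.5058, -0.1152, 0.2879]
orientation: [0.001, 0.684, 0.73, -0.002]
contact_force: [-6.6, -5.4, 4.5]
width: 0.0117
grip_force: 24.9
```

```bash
python3 -c "from h import *; stripe()"
```

```text
dial -1.212 tool 1.917 n 314 F [-6.4 -4.7  4.7] M [-0.934  0.941  0.066] w 0.0117 g 24.9 clk 16.73 q6tau 0.075
```

{"api": "step_arm", "payload": {
  "plan": [
    {"grip": 1,"slide": [0,0,0],"rotation": [0,0,0.02]},
    {"grip": 1,"slide": [0,0,0],"rotation": [0,0,0.02]}
  ]
}}

```text
clock: 16.98
position: [0.5058, -0.1152, 0.2879]
orientation: [0.001, 0.698, 0.716, -0.002]
contact_force: [-6.2, -5.6, 3.7]
width: 0.0115
grip_force: 25.1
```

```bash
python3 -c "from h import *; stripe()"
```

```text
dial -1.251 tool 1.877 n 312 F [-6.4 -5.7  4.6] M [-0.853  0.95   0.165] w 0.0116 g 25.0 clk 17.02 q6tau 0.278
```

{"api": "step_arm", "payload": {
  "plan": [
    {"grip": 1,"slide": [0,0,0],"rotation": [0,0,0.015]},
    {"grip": 1,"slide": [0,0,0],"rotation": [0,0,0]}
  ]
}}

```text
clock: 17.27
position: [0.5058, -0.1152, 0.2879]
orientation: [0.001, 0.703, 0.711, -0.002]
contact_force: [-8.1, -5.7, 3.5]
width: 0.0117
grip_force: 25.7
```

```bash
python3 -c "from h import *; stripe()"
```

```text
dial -1.265 tool 1.863 n 311 F [-5.9 -5.4  4.1] M [-0.871  1.029  0.417] w 0.0115 g 25.6 clk 17.32 q6tau 0.357
```

Caught at about -1.26: torque is 0.42 N m, well over friction. I'm relieving it, releasing and lifting, then turning the tool for the cover handle.

{"api": "step_arm", "payload": {
  "plan": [
    {"grip": 1,"slide": [0,0,0],"rotation": [0,0,-0.025]},
    {"grip": 0.3,"slide": [0,0,0],"rotation": [0,0,0]},
    {"grip": 0.3,"slide": [0,0,0],"rotation": [0,0,0]},
    {"grip": 0.3,"slide": [0,0,0],"rotation": [0,0,0]},
    {"grip": 0.3,"slide": [0,0,-40],"rotation": [0,0,0]}
  ]
}}

```text
clock: 17.95
position: [0.505, -0.1136, 0.324]
orientation: [-0.004, 0.695, 0.719, -0.001]
contact_force: [-0.4, -0.9, 1.1]
width: 0.06
grip_force: 0.0
```

{"api": "step_arm", "payload": {
  "plan": [
    {"grip": 0.1,"slide": [0,0,-50],"rotation": [0,0,0]},
    {"grip": 0.1,"slide": [0,0,0],"rotation": [0,0,-0.182]},
    {"grip": 0.1,"slide": [0,0,0],"rotation": [0,0,-0.182]},
    {"grip": 0.1,"slide": [0,0,0],"rotation": [0,0,-0.182]},
    {"grip": 0.1,"slide": [0,0,0],"rotation": [0,0,-0.182]}
  ]
}}

```text
clock: 18.58
position: [0.5061, -0.114, 0.3767]
orientation: [0.0, 0.39, 0.921, 0.0]
contact_force: [0.6, 0.1, -0.5]
width: 0.0766
grip_force: 0.0
```

{"api": "step_arm", "payload": {
  "plan": [
    {"grip": 0.1,"slide": [0,0,0],"rotation": [0,0,-0.182]},
    {"grip": 0.1,"slide": [0,0,0],"rotation": [0,0,-0.182]},
    {"grip": 0.1,"slide": [0,0,0],"rotation": [0,0,-0.182]},
    {"grip": 0.1,"slide": [0,0,0],"rotation": [0,0,0]}
  ]
}}

```text
clock: 19.08
position: [0.5061, -0.1141, 0.3767]
orientation: [-0.0, 0.132, 0.991, 0.0]
contact_force: [-0.3, -0.6, -0.4]
width: 0.0768
grip_force: 0.0
```

```bash
python3 - <<'E'
from h import *
deltas((.6632,-.0143),-.281,.21)
E
```

```text
pos [ 0.5061 -0.1141  0.3767] ang 2.878 slide [-125.7  137.3   12. ] wz 0.017 clock 19.07 tilt [-0.e+00  1.e-04 -1.e+00] F [-0.26 -0.55 -0.39] M [-0.064 -0.029 -0.011] q6 -1.75
```

{"api": "step_arm", "payload": {
  "plan": [
    {"grip": 0.1,"slide": [-31,34,0],"rotation": [0,0,0.017]},
    {"grip": 0.1,"slide": [-31,34,0],"rotation": [0,0,0]},
    {"grip": 0.1,"slide": [-31,34,0],"rotation": [0,0,0]},
    {"grip": 0.1,"slide": [-30,37,0],"rotation": [0,0,0]},
    {"grip": 0.1,"slide": [0,0,0],"rotation": [0,0,0]}
  ]
}}

```text
clock: 19.7
position: [0.6637, -0.012, 0.376]
orientation: [-0.0, 0.139, 0.99, 0.0]
contact_force: [-0.5, -0.3, 0.1]
width: 0.0768
grip_force: 0.0
```

```bash
python3 - <<'E'
from h import *
deltas((.6632,-.0143),-.281,.128)
c=eyes.capture("wrist"); save(c,"w5"); np.save("w5.npy",c,allow_pickle=True)
print(pix(c,[[.6632,-.0143,.137]]))
E
```

```text
pos [ 0.6637 -0.012   0.376 ] ang 2.862 slide [-0.2 -2.4 93.3] wz 0.002 clock 19.7 tilt [-1.e-04  3.e-04 -1.e+00] F [-0.53 -0.29  0.11] M [-0.006  0.053 -0.003] q6 -1.48
[[248.50556829 209.97238825]]
```

View pics/w5.png

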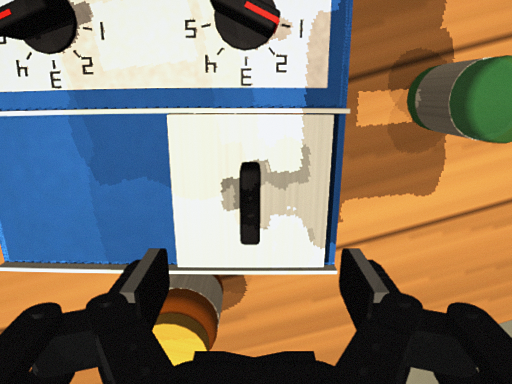

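The left pointer rests between 1 and 2 at (262,12) and the right one between 4 and 5. The handle is at (250,203), centred under the gripper. I'm going down to grip it.

{"api": "step_arm", "payload": {
  "plan": [
    {"grip": 0.2,"slide": [0,-2,40],"rotation": [0,0,0]},
    {"grip": 0.3,"slide": [0,0,40],"rotation": [0,0,0]},
    {"grip": 0.3,"slide": [0,0,12],"rotation": [0,0,0]},
    {"grip": 0.3,"slide": [0,0,0],"rotation": [0,0,0]},
    {"grip": 0.8,"slide": [0,0,0],"rotation": [0,0,0]}
  ]
}}

```text
clock: 20.38
position: [0.6622, -0.016, 0.2871]
orientation: [0.002, 0.139, 0.99, -0.0]
contact_force: [0.0, -0.2, 0.4]
width: 0.043
grip_force: 0.0
```

{"api": "step_arm", "payload": {
  "plan": [
    {"grip": 1,"slide": [0,0,0],"rotation": [0,0,0]},
    {"grip": 1,"slide": [0,0,0],"rotation": [0,0,0]},
    {"grip": 1,"slide": [0,0,0],"rotation": [0,0,0]},
    {"grip": 1,"slide": [0,0,0],"rotation": [0,0,0]}
  ],
  "newtons": 20
}}

```text
clock: 20.88
position: [0.6621, -0.0156, 0.2863]
orientation: [0.001, 0.139, 0.99, 0.0]
contact_force: [-1.6, 0.4, 6.1]
width: 0.0137
grip_force: 25.5
```

```bash
python3 - <<'E'
from h import *
deltas((.6632,-.0143),-.281,.128)
E
```

```text
pos [ 0.6621 -0.0156  0.2863] ang 2.863 slide [-0.7  1.6  3.6] wz 0.002 clock 20.88 tilt [ 2.3e-03 -2.0e-04 -1.0e+00] F [-1.63  0.4   6.07] M [ 0.149  0.126 -0.07 ] q6 -1.49
```

{"api": "step_arm", "payload": {
  "plan": [
    {"grip": 1,"slide": [0,-1.5,0],"rotation": [0,0,0]},
    {"grip": 1,"slide": [0,-1.5,0],"rotation": [0,0,0]},
    {"grip": 1,"slide": [0,0,0],"rotation": [0,0,0]}
  ]
}}

```text
clock: 21.25
position: [0.6613, -0.0182, 0.2864]
orientation: [0.001, 0.139, 0.99, 0.0]
contact_force: [-0.1, 1.9, 5.1]
width: 0.0134
grip_force: 25.5
```

It moves with about 2 N, so it is unlocked. I'm sliding it open.

{"api": "step_arm", "payload": {
  "plan": [
    {"grip": 1,"slide": [0,-8,0],"rotation": [0,0,0]},
    {"grip": 1,"slide": [0,-10,0],"rotation": [0,0,0]},
    {"grip": 1,"slide": [0,-10,0],"rotation": [0,0,0]},
    {"grip": 1,"slide": [0,-10,0],"rotation": [0,0,0]},
    {"grip": 1,"slide": [0,-10,0],"rotation": [0,0,0]}
  ]
}}

```text
clock: 21.88
position: [0.6481, -0.0644, 0.2864]
orientation: [0.001, 0.139, 0.99, 0.001]
contact_force: [-0.4, 3.5, 6.8]
width: 0.0138
grip_force: 25.5
```

{"api": "step_arm", "payload": {
  "plan": [
    {"grip": 1,"slide": [0,-10,0],"rotation": [0,0,0]},
    {"grip": 1,"slide": [0,-10,0],"rotation": [0,0,0]},
    {"grip": 1,"slide": [0,-10,0],"rotation": [0,0,0]},
    {"grip": 1,"slide": [0,-8,0],"rotation": [0,0,0]},
    {"grip": 1,"slide": [0,0,0],"rotation": [0,0,0]}
  ]
}}

```text
clock: 22.5
position: [0.6374, -0.1018, 0.2864]
orientation: [0.001, 0.139, 0.99, -0.0]
contact_force: [-2.3, -0.3, 6.8]
width: 0.0134
grip_force: 25.6
```

```bash
python3 - <<'E'
from h import *
deltas((.6621-.0277,-.0156-.0961),-.281,.128)
E
```

```text
pos [ 0.6374 -0.1018  0.2864] ang 2.862 slide [  0.2 -10.4   3.7] wz 0.002 clock 22.5 tilt [ 1.5e-03 -9.0e-04 -1.0e+00] F [-2.33 -0.31  6.79] M [-0.013  0.323 -0.11 ] q6 -1.63
```

About 90 mm open, with 10 mm left.

{"api": "step_arm", "payload": {
  "plan": [
    {"grip": 1,"slide": [0,-4,0],"rotation": [0,0,0]},
    {"grip": 1,"slide": [0,-4,0],"rotation": [0,0,0]},
    {"grip": 1,"slide": [0,-1.5,0],"rotation": [0,0,0]},
    {"grip": 1,"slide": [0,0,0],"rotation": [0,0,0]}
  ]
}}

```text
clock: 23.0
position: [0.635, -0.1102, 0.2863]
orientation: [0.001, 0.139, 0.99, 0.0]
contact_force: [-0.7, 2.4, 6.7]
width: 0.0139
grip_force: 25.6
```

{"api": "step_arm", "payload": {
  "plan": [
    {"grip": 0.3,"slide": [0,0,0],"rotation": [0,0,0]},
    {"grip": 0.3,"slide": [0,0,0],"rotation": [0,0,0]},
    {"grip": 0.3,"slide": [0,0,0],"rotation": [0,0,0]},
    {"grip": 0.3,"slide": [0,0,-40],"rotation": [0,0,0]},
    {"grip": 0.3,"slide": [0,0,-50],"rotation": [0,0,0]}
  ]
}}

```text
clock: 23.62
position: [0.634, -0.1103, 0.3739]
orientation: [-0.002, 0.139, 0.99, 0.0]
contact_force: [0.4, 0.3, -0.8]
width: 0.0599
grip_force: 0.0
```

{"api": "step_arm", "payload": {
  "plan": [
    {"grip": 0.3,"slide": [0,0,-50],"rotation": [0,0,0]},
    {"grip": 0.3,"slide": [45,0,0],"rotation": [0,0,0]},
    {"grip": 0.3,"slide": [45,0,0],"rotation": [0,0,0]},
    {"grip": 0.3,"slide": [45,0,0],"rotation": [0,0,0]},
    {"grip": 0.3,"slide": [0,0,0],"rotation": [0,0,0]}
  ]
}}

```text
clock: 24.25
position: [0.5026, -0.0723, 0.4239]
orientation: [-0.001, 0.139, 0.99, 0.0]
contact_force: [0.4, -0.2, 0.3]
width: 0.06
grip_force: 0.0
```

```bash
python3 - <<'E'
from h import *
deltas((.6344,-.1117),-.281,.128)
c=eyes.capture("side"); save(c,"s6")
E
```

```text
pos [ 0.5026 -0.0723  0.4239] ang 2.863 slide [-137.8   -1.6  141. ] wz 0.002 clock 24.25 tilt [-1.3e-03  4.0e-04 -1.0e+00] F [ 0.42 -0.23  0.32] M [-0.05  -0.033  0.05 ] q6 -1.66
```

View pics/s6.png

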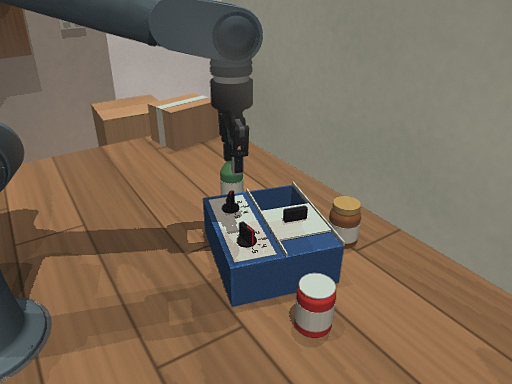

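The side view shows the cover open with its handle at (295,213). The bottle, jar and can are where they started, and the gripper is clear. I'm handing in.

```bash
python3 -c "from station import order; print(order.job_done())"
```

```text
the job is handed in; nothing more can be done
None
```

Job handed in after about 24 s of arm time: the left dial caught at about 1.16 rad and the right at about -1.26 rad, the cover is open roughly 98 mm, the gripper is clear, and the bottle, jar and can look unmoved (no verdict was returned).

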